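# Clear the seat plate and hold its cover ready over the pins

## Robot

A 7-joint arm with a two-finger parallel gripper is mounted at the origin on a cart in front of the work surface, level with it; the furniture and walls round the work are solid. World frame = base frame: x ahead of the robot, y to its left, z up, the work surface at z = 0. Lengths are in m, angles in rad, forces in N, time in s.
With the tool pointing down it reaches from about 0.35 to 0.9 m from the base axis. Payload 8.1 kg.
Tool frame: the origin (TCP) lies at the very end of the fingers, on their centre line; the grasp point (between the pads) lies 19 mm behind it; z points along the fingers, y is the line along which they close (so a half turn about z gives the same grasp; the last joint's range is limited). The gripper opens to 92 mm and grips with 3 to 60 N. Pads are 19 mm wide; open, the fingers measure 130 mm over their backs; the gripper's body (75 mm by 190 mm) begins 47 mm behind the grasp point.
Start: joints at [-1.442, 0.434, 0.025, 1.573, -0.012, 1.134, -0.075], TCP at [0.144, 0.608, 0.227] pointing down, gripper open.
Joint ranges: [-2.62, 2.62], [-0.44, 2.09], [-1.27, 1.32], [0.08, 2.57], [-1.32, 4.46], [0.12, 2], [-2.74, 2.74]. Speed limits (rad/s): [2.22, 2.22, 3.01, 3.01, 3.14, 3.14, 3.14].

## Interface

Orientations are given as a rotation vector (axis times angle).
In Python, from cell import arm gives the robot as it stands.
- The arm moves only by the shell command python3 -m pendant 'ROWS' [FORCE]. ROWS is a JSON object of lists of equal length, an entry for each row: "slide": the shift along the tool's x, y, z in units of 0.3 m (1.0 is 0.3 m), a list of three; "dr": the turn, a rotation vector about the tool's x, y, z in units of 0.12 rad (1.0 is 0.12 rad), a list of three; "claw": the opening, from 0 (shut) to 1 (fully open). In form: {"slide": [[tx, ty, tz], ...], "dr": [[ax, ay, az], ...], "claw": [claw, ...]}. A call has 1 to 10 rows; each row shifts and turns the commanded pose from where the row before left it, along the tool's axes as they then stand; what a row does not reach is not made up. A row lasts 1/10 s, in which the tool goes at most 50 mm and 8.59 degrees, less where a joint would pass 70% of its speed; a pose out of reach is approached as far as the arm can. A call with a number of a shift or a turn outside -1 to 1 is refused whole. A call with a gripper value outside its range is refused whole. The fingers move at their own pace and stop on an object; FORCE is the grip in N (left out, the last holds). Time passes only in rows, so rows that do not move let the fingers close. It gives the time, the measured TCP pose, the force, the opening and the grip force at its end, in the units of the state.
- arm.observe(): the state, without advancing time (a new reading comes with each control period).
- arm.get_image(name): name is "scene" or "top" or "wrist"; returns the picture (420x560x3 uint8, red, green, blue); there is no depth.
- arm.calibration(name): a dict with "K" (3x3 intrinsics, pixels), "dist" ([k1, k2, p1, p2, k3] as OpenCV has them; the pictures are not rectified), "xyz" and "orientation" of the camera in the world. Camera axes: x right, y up, looking along -z (the intrinsics and any distortion apply to the point x, -y, -z); pixel columns grow to the right and rows downward; lengths in m; the calibration is good to about 2 mm. A picture is of the moment at which its call begins: read the wrist's pose just before it. calibration takes no time and is no camera call; for the wrist camera it gives the pose at the moment of the call.
- arm.sign_off(): hands the job in; it is judged then, once.
The state is a dict: "clock": time; "joints": joint angles; "dq": joint speeds; "joint_efforts": joint torques, N m; "position": TCP position; "ee_rot": TCP orientation; "force": force on the tool from outside, world axes, zero at the start; "ft_torque": the same for the moment, N m; "width": opening from 0.0 (shut) to 1.0 (fully open); "gripper_force": force on a finger pad.
Only numpy, scipy, OpenCV 4.12 (cv2) and the standard library are available. Lean on these libraries where they do the work, as an engineer would, in place of code of your own. Each camera call takes 0.05 s, during which the arm holds its last target. There are 200 camera calls.

## Task

With the scraper block, not the fingers, wipe the three metal offcuts off the dark seat plate onto the desk, then set the scraper down on the desk clear of the plate and let go of it. Then take the cover plate by its handle, lift it over the white foam packing strip, and stop with it level and still about a centimetre above the tips of the two dowel pins, each hole centred over a pin (either way round), without ever touching the seat plate or its pins with it. Finish still holding it there: do not lower it or let go; leave the foam and the other things on the desk where they are.

Things in the scene. Friction and masses are not known exactly. Their poses are not given: they have to be found in the camera images.
- seat: seat plate: dark steel block screwed to the desk, 90 (x) x 150 (y) x 25 mm high, with two upright dowel pins on its top; left or right of the foam strip. Origin: centre of its underside, z up. It cannot move
- pin_a (a point): tip of the dowel pin 58 mm from the seat plate's centre along its +y; 8 mm diameter, 15 mm tall, tip 40 mm above the desk
- pin_b (a point): tip of the equal dowel pin 58 mm from the seat plate's centre along its -y
- cover: cover plate lying loose on the desk on the other side of the foam: bright aluminium, 90 (x) x 150 (y) x 6 mm, about 0.25 kg, with a black bow handle on top: a bar 16 mm thick (x), 70 mm long (y), from 27 to 43 mm above the underside, on two feet (12 mm long, centred at y = +-29 mm), open under its middle. Grip the bar across x. Origin: centre of the underside, z up
- hole_a (a point): centre of the cover's 18 mm through hole, on its underside, 58 mm from the centre along +y
- hole_b (a point): centre of the equal hole, on the underside, 58 mm from the centre along -y
- scraper: scraper block standing on its foot near the robot: wooden grip 24 (x) x 80 (y) mm, from 12 to 62 mm above its underside, on a rubber foot 16 x 76 mm; about 0.12 kg. Grip the wood across x; it wipes when moved along its x. Origin: centre of the underside, z up
- chip_0: loose offcut of metal bar, 14 x 10 x 8 mm, 10 g, at first on top of the seat plate between the pins. Origin: centre of the underside
- chip_1: loose offcut of metal bar, 14 x 10 x 8 mm, 10 g, at first on top of the seat plate between the pins. Origin: centre of the underside
- chip_2: loose offcut of metal bar, 14 x 10 x 8 mm, 10 g, at first on top of the seat plate between the pins. Origin: centre of the underside
- foam: white foam packing strip lying loose on the desk between seat plate and cover, pointing away from the robot: 116 (x) x 353 (y) x 55 mm high, 40 g, its long side (own y) along about world x. Origin: centre of the underside
- red_case: small closed red parts case, 67 x 100 x 28 mm, loose, right of the robot; bystander. Origin: centre of the underside
- battery_3: loose dry cell, 14 x 50 x 14 mm, lying on the desk at the right; bystander. Origin: centre of the underside
- side_cutters: diagonal cutters with red grips, 156 x 50 x 15 mm, loose, at the near left; bystander. Origin: centre of the underside
Things that resemble listed ones, but are neither listed nor needed, are in the scene too. Several things have the shape of the scraper; the one meant has the colours described above.

How it is judged:
By the outcome, as a careful person would: the job done as asked, in the order asked, and still so for the second after the job is handed in, while the arm keeps its last pose, push and grip.
It also fails if it takes over 72 s, if anything falls off the work surface, if the arm or the gripper's body presses on something with over 40 N, if the wrist force passes 120 N, or if a joint passes its speed limit or range.

## Working session

There is one attempt and no reset: what is moved stays moved. The work goes in short steps, Python scripts to look and compute and a shell command to move; the robot and the scene stay as the last step left them, time stands still between calls to the robot, and variables do not carry over. Pictures are saved under pics/ and viewed, at most 10 in all, crops included, and the job is handed in when it is done.

```bash
mkdir -p pics; ls
python3 - <<'E'
from cell import arm
import cv2,numpy as np
s=arm.observe();print(s)
for n in("scene","top"):
    c=arm.calibration(n);print(n,c)
    cv2.imwrite(f"pics/{n}0.png",arm.get_image(n)[:,:,::-1])
print(arm.calibration("wrist"))
E
```

```text
pics
{'clock': 0.0, 'joints': array([-1.44162511,  0.43519887,  0.02498081,  1.57406287, -0.0116204 ,
        1.13400879, -0.07509504]), 'dq': array([ 0.00062765,  0.00104061,  0.00045442, -0.00020117,  0.00119627,
       -0.00040542, -0.00139432]), 'joint_efforts': array([-6.04635243e-04, -6.67856026e+01,  9.84851941e-01, -3.14459324e+01,
       -6.06461498e-02,  4.27686051e-02,  1.55480948e-04]), 'position': array([0.14350173, 0.60779195, 0.22597328]), 'ee_rot': array([-3.63369927e-01, -3.12045252e+00,  2.40593390e-03]), 'force': array([0.37805117, 0.28685749, 0.18812106]), 'ft_torque': array([ 0.02369809, -0.01214629,  0.04378832]), 'gripper_force': 0.0, 'width': 0.9973805636083768}
scene {'K': array([[492.10565499,   0.        , 287.62258695],
       [  0.        , 492.10565499, 211.9585441 ],
       [  0.        ,   0.        ,   1.        ]]), 'dist': array([0.00036313, 0.        , 0.        , 0.        , 0.        ]), 'xyz': array([-0.25004278, -1.22446735,  0.88930741]), 'orientation': array([ 1.01400941, -0.27817736, -0.534664  ])}
top {'K': array([[504.37452446,   0.        , 291.6092509 ],
       [  0.        , 504.37452446, 205.55636183],
       [  0.        ,   0.        ,   1.        ]]), 'dist': array([0.02361715, 0.        , 0.        , 0.        , 0.        ]), 'xyz': array([ 0.38633042, -0.07601411,  1.35094989]), 'orientation': array([ 0.0731338 , -0.06546436, -1.54055963])}
{'K': array([[291.93730249,   0.        , 282.33435302],
       [  0.        , 291.93730249, 204.467323  ],
       [  0.        ,   0.        ,   1.        ]]), 'dist': array([0.01015693, 0.        , 0.        , 0.        , 0.        ]), 'xyz': array([0.07745393, 0.62234635, 0.38307682]), 'orientation': array([-0.21604186, -0.16706874,  1.33099252])}
```

View pics/top0.png

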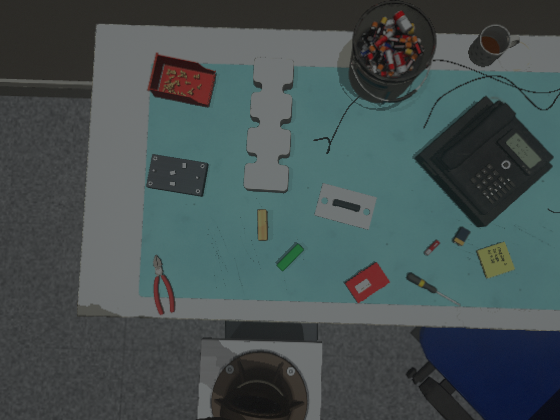

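View pics/scene0.png

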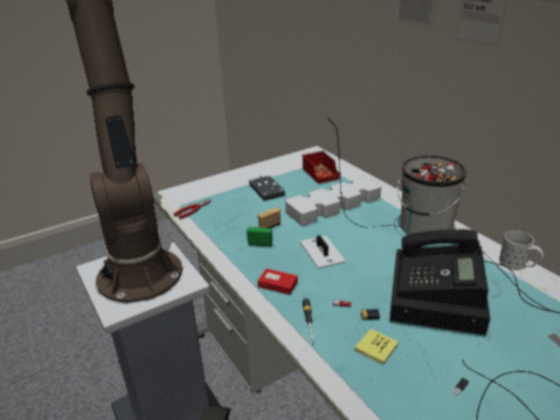

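The top view shows two things shaped like the scraper: a wood-coloured block at (262,224) and a green block at (290,257). I choose the wooden one. The seat is at (178,175), the cover at (346,206), the foam at (268,125) and the case at (367,283).

```bash
cat > h.py <<'E'
from cell import arm
import cv2,numpy as np
from scipy.spatial.transform import Rotation as R
def pix2w(cal,uv,z):
    p=cv2.undistortPoints(np.array(uv,float).reshape(-1,1,2),cal["K"],cal["dist"])[:,0]
    d=R.from_rotvec(cal["orientation"]).apply(np.c_[p[:,0],-p[:,1],-np.ones(len(p))])
    o=np.array(cal["xyz"]); z=np.broadcast_to(z,len(p))
    return o+d*((z-o[2])/d[:,2])[:,None]
def proj(cal,P):
    q=R.from_rotvec(cal["orientation"]).inv().apply(np.atleast_2d(P)-cal["xyz"])*[1,-1,-1]
    return cv2.projectPoints(q,np.zeros(3),np.zeros(3),cal["K"],cal["dist"])[0][:,0]
E
python3 - <<'E'
from h import *
im=cv2.imread("pics/top0.png");c=arm.calibration("top")
def crop(u,v,w,h,k): return cv2.resize(im[v:v+h,u:u+w],None,fx=k,fy=k,interpolation=cv2.INTER_CUBIC)
a=crop(140,145,80,60,5);b=crop(240,200,80,60,5);d=crop(308,175,80,60,5);e=crop(235,50,80,150,2)
e=cv2.copyMakeBorder(e,0,0,0,240,cv2.BORDER_CONSTANT)
out=np.vstack([np.hstack([a,b]),np.hstack([d,e])]);cv2.imwrite("pics/c1.png",out);print(out.shape)
print(proj(c,[[0,0,0],[.144,.608,.226]]))
E
```

```text
(600, 800, 3)
[[259.8084865  399.2568378 ]
 [-25.83336152 353.99483732]]
```

View pics/c1.png

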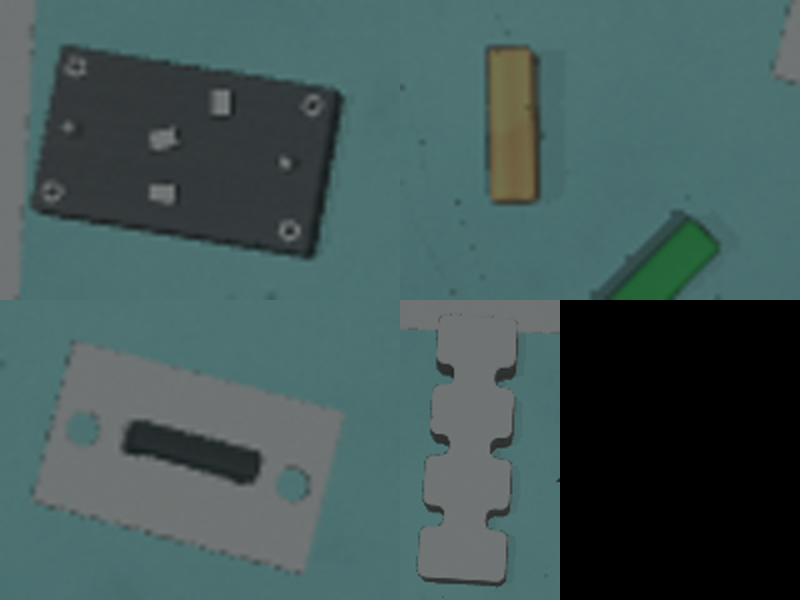

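The crop confirms the wooden block as the scraper; the green one is the look-alike. On the seat, the pins are at crop (68,127) and (286,163), and the three chips at (221,103), (163,138) and (162,193). The cover holes are at (83,427) and (293,485).

Run:
```python
from h import *
c=arm.calibration("top")
def w(pts,u0,v0,z,du=0,dv=0): return pix2w(c,(np.array(pts,float)-[du,dv]+.5)/5-.5+[u0,v0],z)
np.set_printoptions(precision=4,suppress=True)
pins=w([(68,127),(286,163)],140,145,.04);print("pins",pins,np.linalg.norm(pins[0]-pins[1]),pins.mean(0))
co=w([(62,46),(340,92),(313,257),(35,210)],140,145,.025);print("seatcorners",co,co.mean(0))
d=pins[0]-pins[1];print("seat yaw",np.degrees(np.arctan2(-d[0],d[1])))
print("chips",w([(221,103),(163,138),(162,193)],140,145,.033))
s=w([(487,46),(532,47),(537,202),(491,203)],240,200,.062,400,0);print("scr",s,s.mean(0))
h=w([(83,427),(293,485)],308,175,.004,0,300);print("holes",h,np.linalg.norm(h[0]-h[1]),h.mean(0))
d=h[0]-h[1];print("cover yaw",np.degrees(np.arctan2(-d[0],d[1])))
cc=w([(73,342),(343,410),(303,572),(33,500)],308,175,.006,0,300);print(cc,cc.mean(0))
print("handle",w([(126,438),(260,468)],308,175,.043,0,300))
f=pix2w(c,[(235+37/2,50+15/2),(235+117/2,50+20/2),(235+108/2,50+283/2),(235+17/2,50+280/2)],.055);print("foam",f)
```

```text
pins [[0.5858 0.2978 0.04  ]
 [0.5701 0.1828 0.04  ]] 0.11610871639992802 [0.5779 0.2403 0.04  ]
seatcorners [[0.6314 0.3076 0.025 ]
 [0.6111 0.1588 0.025 ]
 [0.5225 0.1692 0.025 ]
 [0.5432 0.3172 0.025 ]] [0.577  0.2382 0.025 ]
seat yaw -7.762368978784324
chips [[0.602  0.2199 0.033 ]
 [0.5824 0.2496 0.033 ]
 [0.5532 0.2486 0.033 ]]
scr [[ 0.4898  0.0205  0.062 ]
 [ 0.4899 -0.0026  0.062 ]
 [ 0.4107 -0.0079  0.062 ]
 [ 0.4096  0.0156  0.062 ]] [0.45   0.0064 0.062 ]
holes [[ 0.5234 -0.1546  0.004 ]
 [ 0.4954 -0.2676  0.004 ]] 0.11639587688105996 [ 0.5094 -0.2111  0.004 ]
cover yaw -13.887199953800529
[[ 0.5689 -0.148   0.006 ]
 [ 0.5363 -0.2934  0.006 ]
 [ 0.4489 -0.2734  0.006 ]
 [ 0.4832 -0.1287  0.006 ]] [ 0.5093 -0.2109  0.006 ]
handle [[ 0.5143 -0.1748  0.043 ]
 [ 0.5006 -0.2448  0.043 ]]
foam [[ 0.8912  0.0442  0.055 ]
 [ 0.8874 -0.0617  0.055 ]
 [ 0.5376 -0.0602  0.055 ]
 [ 0.5381  0.0576  0.055 ]]
```

```bash
cat >> h.py <<'E'
def go(xyz,yaw):
    """units (slide, dr) from the present pose to xyz with tool z down and tool y at yaw deg"""
    s=arm.observe();T=R.from_rotvec(s["ee_rot"]);a=np.radians(yaw)
    y=np.array([np.cos(a),np.sin(a),0]);z=np.array([0,0,-1.]);G=R.from_matrix(np.c_[np.cross(y,z),y,z])
    np.set_printoptions(precision=3,suppress=True)
    d=np.array(xyz)-s["position"]
    print("t",s["clock"],"pos",s["position"],"F",s["force"],"w",s["width"],s["gripper_force"],"q",s["joints"])
    print("slide",T.inv().apply(d)/.3,"if turned first",G.inv().apply(d)/.3,"dr",(T.inv()*G).as_rotvec()/.12)
E
python3 -c "
from h import *
go([.45,.0064,.2],-86.4)"
```

```text
t 0.1 pos [0.144 0.608 0.226] F [-0.3    0.353 -0.815] w 0.9968621094272634 0.0 q [-1.442  0.435  0.025  1.574 -0.012  1.134 -0.075]
slide [-1.455 -1.716  0.089] if turned first [0.894 2.065 0.087] dr [-0.001  0.016 23.724]
```

```bash
python3 -m pendant '{"slide":[[-0.05,-0.06,0],[-0.1,-0.12,0],[-0.1,-0.12,0],[-0.1,-0.12,0],[-0.1,-0.12,0],[-0.1,-0.12,0],[-0.1,-0.12,0],[-0.1,-0.12,0],[-0.1,-0.12,0],[-0.1,-0.12,0]],"dr":[[0,0,0],[0,0,0],[0,0,0],[0,0,0],[0,0,0],[0,0,0],[0,0,0],[0,0,0],[0,0,0],[0,0,0]],"claw":[0.7,0.7,0.7,0.7,0.7,0.7,0.7,0.7,0.7,0.7]}' 20
python3 -c "
from h import *
go([.45,.0064,.2],-86.4)"
```

```text
clock: 1.1
position: [0.3427, 0.208, 0.2267]
ee_rot: [-0.363, -3.121, -0.0]
force: [0.7, 0.8, -0.1]
width: 0.7
gripper_force: 0.0
t 1.1 pos [0.343 0.208 0.227] F [ 0.66   0.777 -0.053] w 0.7000068598350314 0.0 q [-0.909  0.055  0.244  2.09  -0.016  0.997  0.683]
slide [-0.502 -0.572  0.089] if turned first [0.315 0.693 0.089] dr [-0.    -0.003 23.726]
```

```bash
python3 -m pendant '{"slide":[[-0.1,-0.114,0],[-0.1,-0.114,0],[-0.1,-0.114,0],[-0.1,-0.114,0],[-0.1,-0.114,0],[0,0,0],[0,0,0],[0,0,0],[0,0,0],[0,0,0]],"dr":[[0,0,0.5],[0,0,1],[0,0,1],[0,0,1],[0,0,1],[0,0,1],[0,0,1],[0,0,1],[0,0,1],[0,0,1]],"claw":[0.7,0.7,0.7,0.7,0.7,0.7,0.7,0.7,0.7,0.7]}'
python3 -m pendant '{"slide":[[0,0,0],[0,0,0],[0,0,0],[0,0,0],[0,0,0],[0,0,0],[0,0,0],[0,0,0],[0,0,0],[0,0,0]],"dr":[[0,0,1],[0,0,1],[0,0,1],[0,0,1],[0,0,1],[0,0,1],[0,0,1],[0,0,1],[0,0,1],[0,0,1]],"claw":[0.7,0.7,0.7,0.7,0.7,0.7,0.7,0.7,0.7,0.7]}' 
python3 -c "
from h import *
go([.45,.0064,.2],-86.4)"
```

```text
clock: 2.1
position: [0.4077, -0.0051, 0.2265]
ee_rot: [-1.996, -2.426, 0.001]
force: [0.1, 0.4, 0.3]
width: 0.701
gripper_force: 0.0
clock: 3.1
position: [0.4077, -0.0051, 0.2266]
ee_rot: [-3.017, -0.875, 0.001]
force: [-0.2, -0.1, 0.3]
width: 0.696
gripper_force: 0.0
t 3.1 pos [ 0.408 -0.005  0.227] F [-0.177 -0.126  0.322] w 0.6961424264483546 0.0 q [-0.699  0.058  0.625  2.099 -0.04   0.997 -1.059]
slide [0.14  0.043 0.088] if turned first [ 0.143 -0.029  0.089] dr [-0.001  0.004  4.183]
```

```bash
python3 -m pendant '{"slide":[[0,0,0],[0,0,0],[0,0,0],[0,0,0],[0.073,-0.014,0.04],[0.07,-0.015,0.049],[0,0,0]],"dr":[[0,0,1],[0,0,1],[0,0,1],[0,0,1],[0,0,0.18],[0,0,0],[0,0,0]],"claw":[0.7,0.7,0.7,0.7,0.7,0.7,0.7]}'
python3 - <<'E'
from h import *
go([.45,.0064,.026],-86.4)
c=arm.calibration("wrist");im=arm.get_image("wrist")[:,:,::-1].copy()
L=np.array([[ -40,-12],[40,-12],[40,12],[-40,12]])/1000
a=np.radians(3.6);P=L@np.array([[np.cos(a),np.sin(a)],[-np.sin(a),np.cos(a)]])+[.45,.0064]
q=proj(c,np.c_[P,np.full(4,.062)]);cv2.polylines(im,[q.round().astype(int)],True,(0,0,255),1)
cv2.imwrite("pics/w1.png",im)
E
```

```text
clock: 3.8
position: [0.4511, 0.0079, 0.1985]
ee_rot: [3.138, 0.109, -0.002]
force: [-0.4, -0.4, 0.4]
width: 0.701
gripper_force: 0.0
t 3.8 pos [0.451 0.008 0.199] F [-0.368 -0.418  0.369] w 0.7008090776741824 0.0 q [-0.691  0.194  0.658  2.053 -0.144  0.941 -1.459]
slide [-0.003  0.004  0.575] if turned first [-0.004  0.005  0.575] dr [0.013 0.012 0.055]
```

View pics/w1.png

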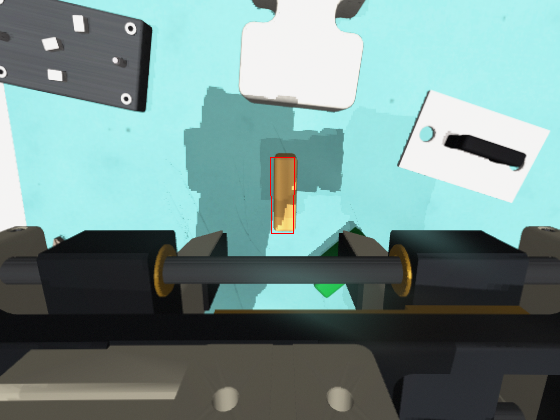

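The wrist view shows the predicted outline (red) on the wooden scraper at (284,195), so the estimate holds. Going down.

```bash
python3 -m pendant '{"slide":[[-0.003,0.005,0.06],[0,0,0.12],[0,0,0.12],[0,0,0.12],[0,0,0.1],[0,0,0.055],[0,0,0],[0,0,0],[0,0,0],[0,0,0]],"dr":[[0,0,0.05],[0,0,0],[0,0,0],[0,0,0],[0,0,0],[0,0,0],[0,0,0],[0,0,0],[0,0,0],[0,0,0]],"claw":[0.7,0.7,0.7,0.7,0.7,0.7,0.7,0,0,0]}' 25
python3 -m pendant '{"slide":[[0,0,0],[0,0,0],[0,0,0],[0,0,0]],"dr":[[0,0,0],[0,0,0],[0,0,0],[0,0,0]],"claw":[0,0,0,0]}' 
python3 -c "
from h import *
l=np.array([-.075,0]);a=np.radians(-7.8);x=np.array([np.cos(a),np.sin(a)])
print(np.array([.578,.240])-.075*x,np.array([.578,.24])+.08*x)
go([.5037,.2502,.12],-7.8)"
```

```text
clock: 4.85
position: [0.45, 0.0057, 0.0286]
ee_rot: [-3.139, -0.098, -0.003]
force: [0.0, -0.1, -0.6]
width: 0.486
gripper_force: 0.0
clock: 5.25
position: [0.4495, 0.0056, 0.0278]
ee_rot: [-3.14, -0.098, -0.001]
force: [-0.2, 0.7, 6.1]
width: 0.264
gripper_force: 25.0
[0.50369391 0.25017867] [0.65725983 0.22914275]
t 5.25 pos [0.449 0.006 0.028] F [-0.154  0.721  6.118] w 0.26374657113659383 24.98370051383972 q [-0.491  0.485  0.477  2.224 -0.444  0.522 -1.18 ]
slide [ 0.231 -0.803 -0.307] if turned first [ 0.832  0.068 -0.307] dr [ -0.     -0.005 -11.437]
```

```bash
python3 -m pendant '{"slide":[[0,0,-0.05],[0,0,-0.1],[0,0,-0.1],[0,0,-0.06],[0,0,0],[0,0,0],[0,0,0],[0,0,0],[0,0,0],[0,0,0]],"dr":[[0,0,0],[0,0,0],[0,0,0],[0,0,-0.5],[0,0,-1],[0,0,-1],[0,0,-1],[0,0,-1],[0,0,-1],[0,0,-1]],"claw":[0,0,0,0,0,0,0,0,0,0]}'
python3 -m pendant '{"slide":[[0,0,0],[0,0,0],[0,0,0],[0,0,0],[0,0,0],[0.06,0,0],[0.12,0,0],[0.12,0.01,0],[0.12,0.01,0],[0.12,0.01,0]],"dr":[[0,0,-1],[0,0,-1],[0,0,-1],[0,0,-1],[0,0,-0.94],[0,0,0],[0,0,0],[0,0,0],[0,0,0],[0,0,0]],"claw":[0,0,0,0,0,0,0,0,0,0]}'
python3 -c "
from h import *
go([.5037,.2502,.0545],-7.8)"
```

```text
clock: 6.25
position: [0.4489, 0.0054, 0.1203]
ee_rot: [-2.864, -1.291, 0.001]
force: [0.1, 0.0, -1.0]
width: 0.261
gripper_force: 25.0
clock: 7.25
position: [0.48, 0.166, 0.1203]
ee_rot: [-2.367, -2.065, 0.001]
force: [0.2, -0.1, -0.8]
width: 0.261
gripper_force: 25.0
t 7.25 pos [0.48  0.166 0.12 ] F [ 0.228 -0.109 -0.825] w 0.26105250750789266 24.97968703508377 q [-0.622  0.372  0.239  1.997 -0.122  0.786 -0.449]
slide [0.289 0.04  0.219] if turned first [0.289 0.04  0.219] dr [-0.004  0.003 -0.   ]
```

```bash
python3 -m pendant '{"slide":[[0.1,0.01,0],[0.1,0.015,0],[0.089,0.015,0],[0,0,0.05],[0,0,0.1],[0,0,0.066],[0,0,0],[0,0,0]],"dr":[[0,0,0],[0,0,0],[0,0,0],[0,0,0],[0,0,0],[0,0,0],[0,0,0],[0,0,0]],"claw":[0,0,0,0,0,0,0,0]}'
python3 - <<'E'
from h import *
go([.66,.229,.0555],-7.8)
a=arm.get_image("wrist")[:,:,::-1]
t=arm.get_image("top")[:,:,::-1][130:220,120:240]
t=cv2.resize(t,(560,420),interpolation=cv2.INTER_CUBIC)
cv2.imwrite("pics/w2.png",cv2.resize(np.vstack([a,t]),(400,600)))
E
```

```text
clock: 8.05
position: [0.5036, 0.2488, 0.0557]
ee_rot: [-2.367, -2.065, 0.002]
force: [-0.2, 0.6, -1.5]
width: 0.263
gripper_force: 25.0
t 8.05 pos [0.504 0.249 0.056] F [-0.159  0.571 -1.507] w 0.26304347041648474 24.9809530377388 q [-0.699  0.537  0.202  1.919 -0.159  0.702 -0.539]
slide [0.005 0.525 0.   ] if turned first [0.005 0.525 0.001] dr [-0.006  0.006 -0.   ]
```

View pics/w2.png

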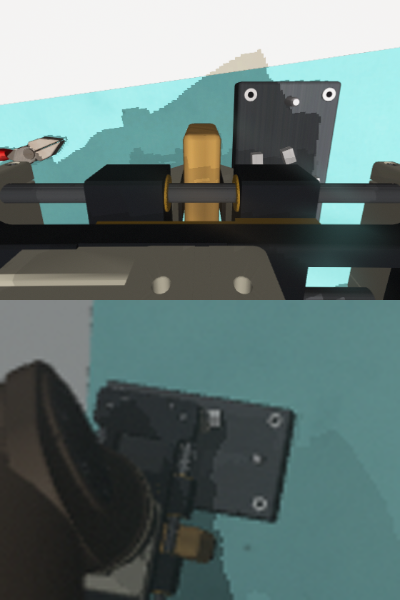

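The wrist and top views show the scraper standing just off the seat's near edge, parallel to it, with all the chips ahead of it. Wiping along the seat's +x.

```bash
python3 -m pendant '{"slide":[[0.001,0.03,0],[0.001,0.04,0],[0.001,0.04,0],[0.001,0.04,0],[0.001,0.04,0],[0,0.04,0],[0,0.04,0],[0,0.04,0],[0,0.04,0],[0,0.04,0]],"dr":[[0,0,0],[0,0,0],[0,0,0],[0,0,0],[0,0,0],[0,0,0],[0,0,0],[0,0,0],[0,0,0],[0,0,0]],"claw":[0,0,0,0,0,0,0,0,0,0]}'
python3 -m pendant '{"slide":[[0,0.04,0],[0,0.035,0],[0,0.03,0],[0,0.02,0],[0,0.01,0],[0,0,0]],"dr":[[0,0,0],[0,0,0],[0,0,0],[0,0,0],[0,0,0],[0,0,0]],"claw":[0,0,0,0,0,0]}'
python3 - <<'E'
from h import *
go([.46,.12,.12],-7.8)
a=arm.get_image("wrist")[:,:,::-1]
t=arm.get_image("top")[:,:,::-1][110:220,120:240]
t=cv2.resize(t,(560,513),interpolation=cv2.INTER_CUBIC)
cv2.imwrite("pics/w3.png",cv2.resize(np.vstack([a,t]),(360,600)))
E
```

```text
clock: 9.15
position: [0.6209, 0.2345, 0.0557]
ee_rot: [-2.367, -2.065, 0.0]
force: [0.7, 1.1, -1.9]
width: 0.261
gripper_force: 25.0
clock: 9.75
position: [0.6602, 0.2291, 0.0556]
ee_rot: [-2.367, -2.065, 0.0]
force: [-0.8, 0.5, -1.7]
width: 0.262
gripper_force: 25.0
t 9.75 pos [0.66  0.229 0.056] F [-0.808  0.487 -1.677] w 0.26171225915743057 24.98076617717743 q [-0.536  0.717  0.206  1.552 -0.174  0.891 -0.406]
slide [-0.451 -0.612 -0.215] if turned first [-0.451 -0.612 -0.215] dr [-0.     0.     0.001]
```

View pics/w3.png

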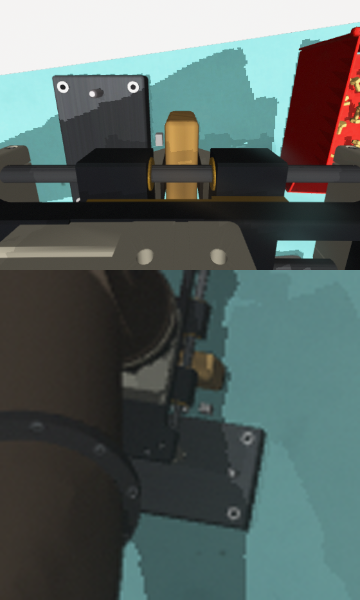

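One chip lies on the desk at (158,140) in the wrist view and another at (205,408) in the lower view, both beside the plate, and the visible part of the plate is empty. Lifting the scraper and carrying it to free desk.

```bash
python3 -m pendant '{"slide":[[0,0,-0.05],[0,0,-0.12],[0,0,-0.08],[-0.06,-0.06,0],[-0.1,-0.1,0],[-0.1,-0.1,0],[-0.1,-0.1,0],[-0.1,-0.1,0],[-0.1,-0.1,0],[-0.1,-0.1,0]],"dr":[[0,0,0],[0,0,0],[0,0,0],[0,0,0],[0,0,0],[0,0,0],[0,0,0],[0,0,0],[0,0,0],[0,0,0]],"claw":[0,0,0,0,0,0,0,0,0,0]}'
python3 - <<'E'
from h import *
go([.43,.06,.0285],-7.8)
t=arm.get_image("top")[:,:,::-1][110:220,120:240]
cv2.imwrite("pics/t4.png",cv2.resize(t,(480,440),interpolation=cv2.INTER_CUBIC))
E
```

```text
clock: 10.85
position: [0.4359, 0.0591, 0.1318]
ee_rot: [2.367, 2.065, 0.003]
force: [0.8, -2.1, -1.6]
width: 0.259
gripper_force: 25.0
t 10.85 pos [0.436 0.059 0.132] F [ 0.849 -2.135 -1.602] w 0.2588367992304494 24.98134195804596 q [-0.459  0.253  0.244  2.14  -0.089  0.756 -0.293]
slide [-0.    -0.02   0.344] if turned first [ 0.    -0.02   0.344] dr [ 0.012 -0.009  0.004]
```

View pics/t4.png

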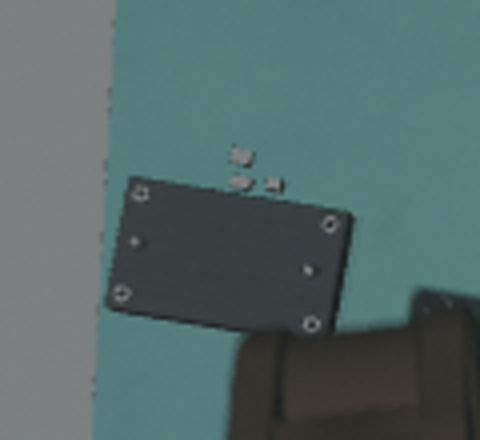

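```bash
python3 -m pendant '{"slide":[[0,-0.02,0.05],[0,0,0.1],[0,0,0.1],[0,0,0.06],[0,0,0.02],[0,0,0.012],[0,0,0]],"dr":[[0,0,0],[0,0,0],[0,0,0],[0,0,0],[0,0,0],[0,0,0],[0,0,0]],"claw":[0,0,0,0,0,0,0]}'
python3 -c "
from h import *
go([.43,.06,.0275],-7.8)"
```

```text
clock: 11.6
position: [0.4317, 0.0609, 0.0288]
ee_rot: [2.367, 2.065, 0.002]
force: [0.5, 0.2, -1.9]
width: 0.258
gripper_force: 25.0
t 11.6 pos [0.432 0.061 0.029] F [ 0.531  0.223 -1.914] w 0.2578319975520765 24.980961084365845 q [-0.407  0.437  0.185  2.238 -0.17   0.478 -0.223]
slide [-0.004 -0.005  0.004] if turned first [-0.004 -0.005  0.004] dr [ 0.008 -0.005  0.003]
```

All three chips, at crop (240,156), (240,184) and (274,185), are off the plate on the desk, and the plate is clear. Letting go of the scraper.

```bash
python3 -m pendant '{"slide":[[0,0,0.004],[0,0,0],[0,0,0],[0,0,0],[0,0,0],[0,0,-0.05],[0,0,-0.1],[0,0,-0.15],[0,0,-0.15],[0,0,-0.15]],"dr":[[0,0,0],[0,0,0],[0,0,0],[0,0,0],[0,0,0],[0,0,0],[0,0,0],[0,0,0],[0,0,0],[0,0,0]],"claw":[0,0.5,0.6,0.6,0.6,0.6,0.6,0.6,0.6,0.6]}'
python3 -c "
from h import *
go([.5094,-.211,.2],-13.9)"
```

```text
clock: 12.6
position: [0.4306, 0.0603, 0.2088]
ee_rot: [-2.367, -2.065, 0.0]
force: [1.4, 0.8, 0.5]
width: 0.601
gripper_force: 0.0
t 12.6 pos [0.431 0.06  0.209] F [1.393 0.773 0.506] w 0.6006783498689124 0.0 q [-0.504  0.137  0.273  2.052 -0.045  0.959 -0.343]
slide [-0.86   0.383  0.029] if turned first [-0.815  0.472  0.029] dr [-0.002  0.002  0.887]
```

```bash
python3 -m pendant '{"slide":[[-0.06,0.027,0],[-0.12,0.054,0],[-0.12,0.054,0],[-0.12,0.054,0],[-0.12,0.054,0],[-0.12,0.054,0],[-0.12,0.054,0.01],[-0.08,0.032,0.02],[0,0,0],[0,0,0]],"dr":[[0,0,0],[0,0,0],[0,0,0],[0,0,0],[0,0,0],[0,0,0],[0,0,0],[0,0,0],[0,0,0.887],[0,0,0]],"claw":[0.6,0.6,0.6,0.6,0.6,0.6,0.6,0.6,0.6,0.6]}'
python3 - <<'E'
from h import *
go([.509,-.2105,.03],-13.9)
c=arm.calibration("wrist");im=arm.get_image("wrist")[:,:,::-1].copy()
a=np.radians(-13.9);M=np.array([[np.cos(a),np.sin(a)],[-np.sin(a),np.cos(a)]])
def box(hx,hy,z,col):
    P=np.array([[-hx,-hy],[hx,-hy],[hx,hy],[-hx,hy]])@M+[.5094,-.211]
    cv2.polylines(im,[(proj(c,np.c_[P,np.full(4,z)])*8).round().astype(int)],True,col,1,0,3)
box(.045,.075,.006,(0,0,255));box(.008,.035,.043,(0,255,0))
cv2.imwrite("pics/w5.png",im)
E
```

```text
clock: 13.6
position: [0.5096, -0.2114, 0.1975]
ee_rot: [-2.477, -1.932, 0.001]
force: [0.3, 0.9, 0.6]
width: 0.599
gripper_force: 0.0
t 13.6 pos [ 0.51  -0.211  0.197] F [0.29  0.91  0.624] w 0.5985978048441628 0.0 q [-0.048  0.358  0.46   1.82  -0.185  1.007  0.24 ]
slide [ 0.003 -0.002  0.558] if turned first [ 0.002 -0.003  0.558] dr [-0.008  0.003 -0.029]
```

View pics/w5.png

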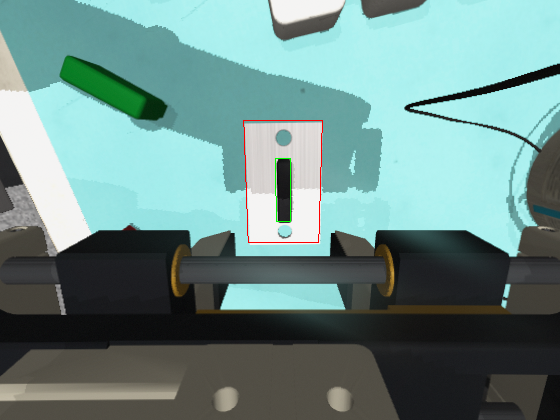

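The predicted outlines land on the cover plate and on its handle at (284,190). Descending to grip the bar at mid-height.

```bash
python3 -m pendant '{"slide":[[0.002,-0.003,0.08],[0,0,0.13],[0,0,0.13],[0,0,0.13],[0,0,0.08],[0,0,0.04],[0,0,0.015],[0,0,0],[0,0,0],[0,0,0]],"dr":[[0,0,0],[0,0,0],[0,0,0],[0,0,0],[0,0,0],[0,0,0],[0,0,0],[0,0,0],[0,0,0],[0,0,0]],"claw":[0.6,0.6,0.6,0.6,0.6,0.6,0.6,0.6,0.3,0]}' 45
python3 -m pendant '{"slide":[[0,0,0],[0,0,0],[0,0,0],[0,0,0],[0,0,0]],"dr":[[0,0,0],[0,0,0],[0,0,0],[0,0,0],[0,0,0]],"claw":[0,0,0,0,0]}'
python3 -c "
from h import *
go([.509,-.2105,.016],-13.9)"
```

```text
clock: 14.65
position: [0.5102, -0.21, 0.0176]
ee_rot: [2.472, 1.936, 0.002]
force: [0.2, -1.0, -0.6]
width: 0.469
gripper_force: 0.0
clock: 15.15
position: [0.5096, -0.2098, 0.0166]
ee_rot: [2.473, 1.936, 0.001]
force: [-0.2, -0.9, 2.8]
width: 0.17
gripper_force: 45.0
t 15.15 pos [ 0.51  -0.21   0.017] F [-0.219 -0.87   2.832] w 0.1698187018094345 44.99576210975647 q [ 0.049  0.599  0.344  1.979 -0.335  0.617  0.37 ]
slide [-0.003 -0.002  0.002] if turned first [-0.003 -0.002  0.002] dr [ 0.006 -0.     0.003]
```

```bash
python3 -m pendant '{"slide":[[0,0,-0.03],[0,0,-0.08],[0,0,-0.12],[0,0,-0.12],[0,0,-0.1],[0,0,-0.05],[0,0,0]],"dr":[[0,0,0],[0,0,0],[0,0,0],[0,0,0],[0,0,0],[0,0,0],[0,0,0]],"claw":[0,0,0,0,0,0,0]}'
python3 - <<'E'
from h import *
go([.578,.2410,.165],-7.8)
E
```

```text
clock: 15.85
position: [0.5102, -0.2102, 0.1688]
ee_rot: [2.472, 1.935, 0.004]
force: [0.3, -0.7, -1.2]
width: 0.169
gripper_force: 45.0
t 15.85 pos [ 0.51  -0.21   0.169] F [ 0.296 -0.714 -1.175] w 0.16878797636186868 44.993560910224915 q [-0.044  0.388  0.456  1.858 -0.209  0.938  0.264]
slide [ 1.514 -0.142  0.012] if turned first [1.521 0.02  0.013] dr [ 0.031  0.    -0.887]
```

```bash
python3 -m pendant '{"slide":[[0,0,0],[0,0,0],[0.04,0,0],[0.08,0,0],[0.12,0.002,0],[0.12,0.002,0],[0.12,0.002,0],[0.12,0.002,0],[0.12,0.002,0],[0.12,0.002,0]],"dr":[[0,0,-0.45],[0,0,-0.437],[0,0,0],[0,0,0],[0,0,0],[0,0,0],[0,0,0],[0,0,0],[0,0,0],[0,0,0]],"claw":[0,0,0,0,0,0,0,0,0,0]}'
python3 -m pendant '{"slide":[[0.12,0.002,0],[0.12,0.002,0],[0.12,0.002,0],[0.12,0.002,0],[0.1,0,0],[0.06,0,0],[0.03,0,0],[0.01,0,0],[0,0,0],[0,0,0]],"dr":[[0,0,0],[0,0,0],[0,0,0],[0,0,0],[0,0,0],[0,0,0],[0,0,0],[0,0,0],[0,0,0],[0,0,0]],"claw":[0,0,0,0,0,0,0,0,0,0]}'
python3 - <<'E'
from h import *
go([.578,.2410,.1],-7.8)
E
```

```text
clock: 16.85
position: [0.5461, 0.0419, 0.1656]
ee_rot: [-2.368, -2.063, 0.002]
force: [0.4, -0.5, -1.7]
width: 0.172
gripper_force: 45.0
clock: 17.85
position: [0.5772, 0.2393, 0.1665]
ee_rot: [2.369, 2.062, -0.001]
force: [-0.2, -0.8, -1.2]
width: 0.171
gripper_force: 45.0
t 17.85 pos [0.577 0.239 0.167] F [-0.178 -0.794 -1.205] w 0.1708743902979334 44.99337136745453 q [-0.706  0.497  0.334  1.667 -0.185  1.009 -0.448]
slide [0.006 0.002 0.222] if turned first [0.006 0.002 0.222] dr [ 0.001  0.006 -0.018]
```

```bash
python3 -m pendant '{"slide":[[0.003,0.001,0.05],[0.003,0.001,0.08],[0,0,0.08],[0,0,0.05],[0,0,0],[0,0,0]],"dr":[[0,0,0],[0,0,0],[0,0,0],[0,0,0],[0,0,0],[0,0,0]],"claw":[0,0,0,0,0,0]}'
python3 - <<'E'
from h import *
go([.578,.2410,.0666],-7.8)
c=arm.calibration("wrist");im=arm.get_image("wrist")[:,:,::-1]
print(proj(c,[[.5858,.2978,.04]]))
t=arm.get_image("top")[:,:,::-1]
a=cv2.resize(im[80:290,180:400],(600,573),interpolation=cv2.INTER_CUBIC)
b=cv2.resize(t[140:220,140:220][:,:],(200,200),interpolation=cv2.INTER_CUBIC)
b=cv2.copyMakeBorder(b,0,373,0,0,cv2.BORDER_CONSTANT)
cv2.imwrite("pics/w6.png",np.hstack([a,b]));cv2.imwrite("pics/w6raw.png",im)
E
```

```text
clock: 18.45
position: [0.5781, 0.2425, 0.0885]
ee_rot: [2.368, 2.065, -0.0]
force: [-0.5, -0.3, -1.9]
width: 0.17
gripper_force: 45.0
t 18.45 pos [0.578 0.243 0.089] F [-0.462 -0.281 -1.877] w 0.17035301693006566 44.99343395233154 q [-0.687  0.586  0.304  1.735 -0.221  0.855 -0.421]
slide [-0.005  0.     0.073] if turned first [-0.005  0.     0.073] dr [-0.     0.002 -0.003]
[[283.609 143.515]]
```

View pics/w6.png

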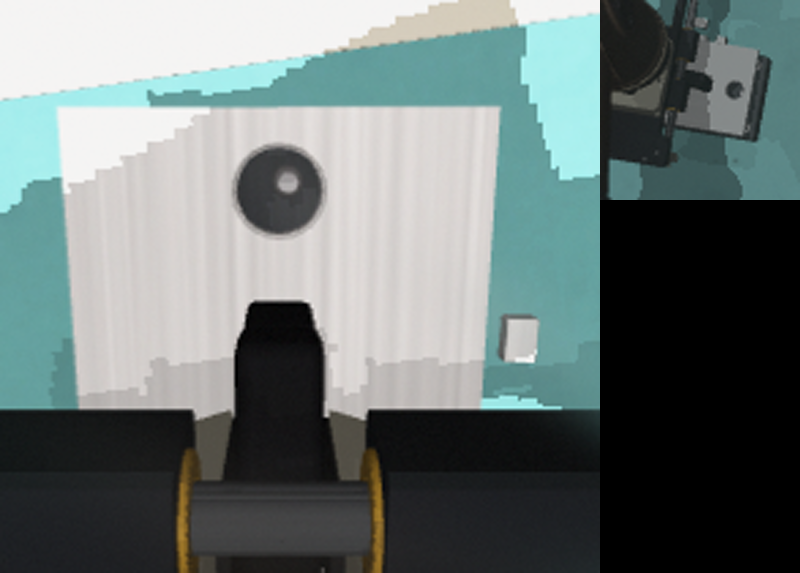

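The wrist crop shows the pin tip inside hole_a: the pin at crop (287,181), the hole centred at about (279.5,190.5). Working out the offset.

Run:
```python
from h import *
np.set_printoptions(precision=4,suppress=True)
c=arm.calibration("wrist");s=arm.observe();T=R.from_rotvec(s["ee_rot"])
im=cv2.imread("pics/w6raw.png");g=cv2.cvtColor(im,cv2.COLOR_BGR2GRAY)
roi=g[125:172,258:308];m=(roi<160).astype(np.uint8)
cs,_=cv2.findContours(m,cv2.RETR_EXTERNAL,cv2.CHAIN_APPROX_NONE);k=max(cs,key=cv2.contourArea)
e=cv2.fitEllipse(k);print(e);hc=np.array(e[0])+[258,125]
f=lambda p:(np.array(p)+.5)/(600/220)-.5+[180,80]
pt=f((287,181));print("hole px",hc,f((279.5,190.5)),"pin px",pt)
zu=s["position"][2]-.0166
h=pix2w(c,[hc],zu+.005)[0];p=pix2w(c,[pt],.04)[0]
print("hole",h,"pin",p,"pin-hole tool mm",T.inv().apply((p-h)*[1,1,0])*1e3, "hole in tool mm",T.inv().apply(h-s["position"])*1e3)
```

```text
((23.673274993896484, 24.003015518188477), (32.02581024169922, 32.686607360839844), 163.1422882080078)
hole px [281.6733 149.003 ] [282.1667 149.5333] pin px [284.9167 146.05  ]
hole [0.585  0.2972 0.0779] pin [0.5872 0.2965 0.04  ] pin-hole tool mm [-0.4845  2.2216  0.0032] hole in tool mm [54.5624 -1.129  11.6537]
```

```bash
python3 -m pendant '{"slide":[[-0.002,0.007,0],[0,0,0],[0,0,0.03],[0,0,0.03],[0,0,0.011],[0,0,0],[0,0,0],[0,0,0]],"dr":[[0,0,0],[0,0,0],[0,0,0],[0,0,0],[0,0,0],[0,0,0],[0,0,0],[0,0,0]],"claw":[0,0,0,0,0,0,0,0]}'
python3 - <<'E'
from h import *
go([.578,.2410,.0666],-7.8)
im=arm.get_image("wrist")[:,:,::-1];t=arm.get_image("top")[:,:,::-1]
a=cv2.resize(im[100:200,230:330],(400,400),interpolation=cv2.INTER_CUBIC)
b=cv2.resize(t[150:200,175:225],(400,400),interpolation=cv2.INTER_CUBIC)
cv2.imwrite("pics/w7.png",np.hstack([a,b]));cv2.imwrite("pics/w7raw.png",im)
E
```

```text
clock: 19.35
position: [0.58, 0.2421, 0.0673]
ee_rot: [2.367, 2.065, 0.001]
force: [-0.3, -0.5, -1.8]
width: 0.171
gripper_force: 45.0
t 19.35 pos [0.58  0.242 0.067] F [-0.279 -0.514 -1.778] w 0.1705486172381133 44.9935108423233 q [-0.677  0.614  0.294  1.746 -0.231  0.816 -0.41 ]
slide [-0.005 -0.006  0.002] if turned first [-0.005 -0.006  0.002] dr [ 0.003 -0.002  0.002]
```

View pics/w7.png

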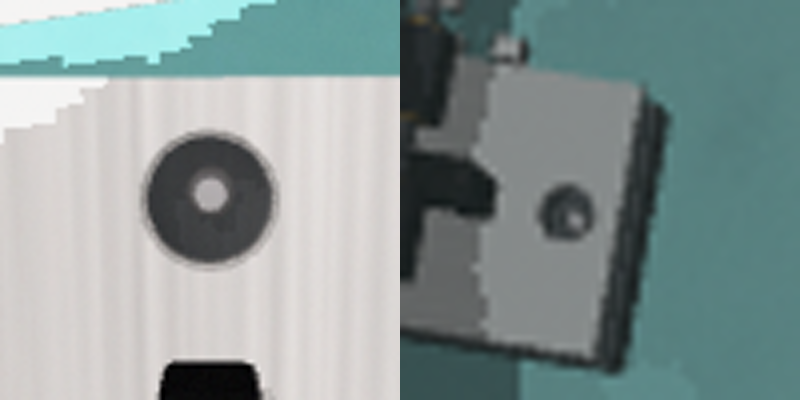

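In the wrist crop the pin (210,195) sits near the centre of the hole (210,198). In the top crop, hole_b is at (567,213) with pin_b at about (573,217). Computing both offsets.

Run:
```python
from h import *
np.set_printoptions(precision=4,suppress=True)
s=arm.observe();T=R.from_rotvec(s["ee_rot"]);zr=s["position"][2]-.0166+.005
def cmp(n,h,p,k,o):
    c=arm.calibration(n);f=lambda q:(np.array(q)+.5)/k-.5+o
    H=pix2w(c,[f(h)],zr)[0];P=pix2w(c,[f(p)],.04)[0]
    print(n,H,P,"pin-hole tool mm",T.inv().apply((P-H)*[1,1,0])[:2]*1e3)
cmp("wrist",(209.5,198),(210,195),4,[230,100])
cmp("top",(167,213),(173,217),8,[175,150])
```

```text
wrist [0.5865 0.2963 0.0558] [0.5865 0.2956 0.04  ] pin-hole tool mm [-0.6031  0.0627]
top [0.5704 0.1833 0.0558] [0.5714 0.1845 0.04  ] pin-hole tool mm [1.2694 0.8218]
```

```bash
python3 -m pendant '{"slide":[[0,0.001,0],[0,0,0],[0,0,0],[0,0,0],[0,0,0]],"dr":[[0,0,0],[0,0,0],[0,0,0],[0,0,0],[0,0,0]],"claw":[0,0,0,0,0]}'
python3 - <<'E'
from h import *
t=arm.get_image("top")[:,:,::-1];sc=arm.get_image("scene")[:,:,::-1];o=cv2.imread("pics/top0.png");so=cv2.imread("pics/scene0.png")
def cen(im,b,lo,hi):
    u,v,w,h=b;m=cv2.inRange(cv2.cvtColor(im[v:v+h,u:u+w],cv2.COLOR_BGR2HSV),lo,hi);y,x=np.nonzero(m);return (x.mean()+u,y.mean()+v,len(x),np.ptp(x),np.ptp(y)) if len(x) else None
foam=((235,70,70,125),(0,0,95),(180,50,255))
for im in(o,t): print("foam",cen(im,*foam),"case",cen(im,(340,255,55,50),(165,120,60),(180,255,255)))
wood=((180,170,140,110),(8,90,80),(28,255,255))
for im in(so,sc): print("wood scene",cen(im,*wood))
for im in(o,t): print("wood top",cen(im,(200,190,100,90),*wood[1:]))
c=arm.calibration("scene");print("expected scraper scene",proj(c,[[.4317,.0609,.03]]),"top",proj(arm.calibration("top"),[[.4317,.0609,.062]]))
s=arm.observe();print(s["position"],s["ee_rot"],np.abs(s["dq"]).max(),s["width"])
E
```

```text
clock: 19.95
position: [0.5801, 0.242, 0.0671]
ee_rot: [-2.367, -2.066, -0.0]
force: [0.0, 0.1, -1.4]
width: 0.167
gripper_force: 45.0
foam (np.float64(268.80436781609194), np.float64(131.31241379310345), 4350, np.int64(48), np.int64(120)) case (np.float64(359.2631578947368), np.float64(276.7368421052632), 19, np.int64(32), np.int64(24))
foam (np.float64(268.8972153045053), np.float64(131.36880235453927), 4417, np.int64(49), np.int64(120)) case (np.float64(364.40909090909093), np.float64(276.40909090909093), 22, np.int64(32), np.int64(34))
wood scene (np.float64(269.6679389312977), np.float64(216.84732824427482), 262, np.int64(59), np.int64(56))
wood scene (np.float64(258.4932432432432), np.float64(210.39864864864865), 148, np.int64(70), np.int64(53))
wood top (np.float64(262.3350785340314), np.float64(226.04188481675394), 191, np.int64(8), np.int64(29))
wood top (np.float64(239.1556420233463), np.float64(231.29182879377433), 257, np.int64(30), np.int64(12))
expected scraper scene [[256.00022493 213.48197785]] top [[240.37214115 230.99989792]]
[0.58012209 0.24201373 0.067157  ] [-2.36712554e+00 -2.06546433e+00 -6.76742831e-05] 0.0017294023956120211 0.16792892251408206
```

The foam hasn't moved, the scraper stands upright where I set it, and the cover is level and still about 10.5 mm above the pin tips. Handing in.

```bash
python3 -c "
from cell import arm
print(arm.sign_off())"
```

```text
the job is handed in; nothing more can be done
None
```

I wiped the three chips onto the desk and set the scraper down clear of the plate; the cover is held level and still about 10.5 mm above the pin tips, holes centred over the pins to about 1 mm by camera, and I handed the job in at about 20 s.

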